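# Scoop the large nodules out of the sample tray

### The arm

A 6-joint arm with a two-finger parallel gripper is mounted at the origin on the work surface. World frame = base frame: x ahead of the robot, y to its left, z up, the work surface at z = 0. Lengths are in mm, angles in rad, forces in N, time in s.
With the tool pointing down it reaches from about 350 to 975 mm from the base axis. Payload 7.1 kg.
Tool frame: the origin (TCP) lies on the front face of the gripper's body, between the roots of the fingers; the fingertips stand 80 mm ahead of it and the grasp point (between the pads) lies 61 mm ahead of it; z points along the fingers, y is the line along which they close (so a half turn about z gives the same grasp; the last joint's range is limited). The gripper opens to 88 mm and grips with 3 to 60 N. Pads are 20 mm wide; open, the fingers measure 115 mm over their backs; the gripper's body (75 mm by 178 mm) begins 61 mm behind the grasp point.
Start: joints at [1.168, 0.423, 1.63, -0, 1.089, -0.019], TCP at [233.997, 579.526, 302.675] pointing down, gripper open.
Joint ranges: [-3, 3], [-0.9, 2.11], [0.09, 2.58], [-1.31, 4.45], [0.11, 2.69], [-2.54, 2.54]. Speed limits (rad/s): [2.39, 2.39, 3.01, 3.14, 3.14, 3.14].

### API

Orientations are given as a rotation vector (axis times angle).
In Python, from workcell import readout, vision, close_job gives the robot as it stands.
- The arm moves only by the tool servo_tool, never from a script. Its argument "plan" is a list that holds one entry, the list of rows, each a list of 7 numbers: the gripper command: -1 is fully open, 1 is shut, values between are in proportion, then the shift along the world's x, y, z in units of 40 mm (1.0 is 40 mm), then the turn, a rotation vector about the world's x, y, z in units of 5 degrees (1.0 is 5 degrees). A call has 1 to 5 rows; each row shifts and turns the commanded pose from where the row before left it; what a row does not reach is not made up. A row lasts 1/12 s, in which the tool goes at most 41.7 mm and 7.16 degrees, less where a joint would pass 70% of its speed; a pose out of reach is approached as far as the arm can. A call is refused whole if a number of a shift passes 1 or a number of a turn 1, either way. A call with a gripper value outside its range is refused whole. The fingers move at their own pace and stop on an object; the grip force is fixed at half the most. Time passes only in rows, so rows that do not move let the fingers close. It gives the time, the measured TCP pose, the force, the opening and the grip force at its end, in the units of the state.
- readout.get_obs(): the state, without advancing time (a new reading comes with each control period).
- vision.get_image(name): name is "scene" or "side" or "wrist"; returns the picture (480x640x3 uint8, red, green, blue); there is no depth.
- vision.camera_params(name): a dict with "fx", "fy", "cx", "cy" (pixels), "D" ([k1, k2, p1, p2, k3] as OpenCV has them; the pictures are not rectified), "rvec" (rotation vector, rad) and "tvec" (3), from world to camera coordinates, as OpenCV has them; the wrist camera has in their place "hand_eye" (4x4, takes a point from camera to tool coordinates, whose origin is the TCP and whose axes are the flange's). Camera axes: x right, y down, z forward; pixel columns grow to the right and rows downward; lengths in mm; the calibration is good to about 2 mm. A picture is of the moment at which its call begins: read the wrist's pose just before it. camera_params takes no time and is no camera call.
- close_job(): hands the job in; it is judged then, once.
The state is a dict: "t": time; "qpos": joint angles; "qvel": joint speeds; "joint_torque": joint torques, N m; "ee_pos": TCP position; "orientation": TCP orientation; "ft_force": force on the tool from outside, world axes, zero at the start; "moment": the same for the moment, N m; "width": finger opening in mm; "grasp_force": force on a finger pad.
Only numpy, scipy, OpenCV 4.12 (cv2) and the standard library are available. Lean on these libraries where they do the work, as an engineer would, in place of code of your own. Each camera call takes 0.05 s, during which the arm holds its last target. There are 200 camera calls.

### The job

Take the slotted scoop by its handle and scoop the three large nodules out of the sample tray, letting the small pebbles drop back through the slots so that all five stay in the tray, then tip the nodules gently, from close above, into the white dish and stand the scoop back on the middle of its mat. Do not touch the stones with the gripper, and leave the jar, the foam block, the eyepiece and the dish where they stand.

Things in the scene. Friction and masses are not known exactly. Their poses are not given: they have to be found in the camera images.
- scoop: Slotted steel scoop, about 0.22 kg, standing flat on the mat, turned up to 1.2 rad. Origin: centre of its underside, z up, x to the open front. 90 mm long (x -45 to 45), 87 mm wide. Solid back plate at x = -45 to -42, 38 mm high; side plates 28 mm high from x = -43 to 19; no front, no top. A thin 8 mm neck rises from the back plate's top, in the plane y = 0, to the handle's foot.
- scoop_handle (a point): Middle of the scoop's handle, 101 mm above its underside, straight above the basket's centre. Handle: upright wooden block 20 mm (x) by 18 mm (y) by 62 mm tall (70 to 132 mm above the underside), free on all sides.
- scoop_basket (a point): Middle of the scoop's basket, 17 mm above its underside. The basket's floor: four round tines along x, 4 mm thick, at y = -40.5, -13.5, 13.5 and 40.5 mm, leaving three open slots 23 mm wide; the tine tips are free, at x = 45 mm from the scoop's origin.
- mat: Thin black rubber mat, 120 x 120 x 3 mm, fixed flat on the bench, the scoop's place. Origin: centre of its underside. The scoop and dish may have changed sides of the tray.
- tray: Fixed rectangular tray of smooth steel, open on top; stones slide easily in it. Origin: centre of its underside; x along its length. Outside 231 x 110 x 40 mm, walls and floor 3 mm, inside 225 x 104 mm. At the start all eight stones lie in its +x half (from x = 0 to the +x end wall, in any order); its -x half is empty. +x points away from the robot, give or take 0.5 rad.
- dish: Round white ceramic bowl with sloping sides, loose, 0.4 kg, 140 mm across the rim, 45 mm high, wall 4 mm. Origin: centre of its underside.
- jar: Bystander: brown glass specimen jar with black cap, 52 mm across, 120 mm high, loose. Origin: centre of its underside.
- foam: Bystander: white foam block 45 x 105 x 35 mm, loose. Origin: centre of its underside, y along its length.
- eyepiece: Bystander: black microscope eyepiece standing upright, 42 mm across, 55 mm high, loose. Origin: centre of its underside.
- nodule0: Origin: its middle. Large nodule: lumpy, roundish brown stone, 30 to 32 mm across, 30 to 48 g; too big for the scoop's slots.
- nodule1: Origin: its middle. Large nodule: lumpy, roundish brown stone, 30 to 32 mm across, 30 to 48 g; too big for the scoop's slots.
- nodule2: Origin: its middle. Large nodule: lumpy, roundish brown stone, 30 to 32 mm across, 30 to 48 g; too big for the scoop's slots.
- pebble0: Origin: its middle. Small pebble: lumpy, roundish brown stone, 17 to 18 mm across, 10 g; falls through the scoop's slots.
- pebble1: Origin: its middle. Small pebble: lumpy, roundish brown stone, 17 to 18 mm across, 10 g; falls through the scoop's slots.
- pebble2: Origin: its middle. Small pebble: lumpy, roundish brown stone, 17 to 18 mm across, 10 g; falls through the scoop's slots.
- pebble3: Origin: its middle. Small pebble: lumpy, roundish brown stone, 17 to 18 mm across, 10 g; falls through the scoop's slots.
- pebble4: Origin: its middle. Small pebble: lumpy, roundish brown stone, 17 to 18 mm across, 10 g; falls through the scoop's slots.

How it is judged:
By the outcome, as a careful person would: the job done as asked, in the order asked, and still so for the second after the job is handed in, with the robot touching nothing.
It also fails if it takes over 72 s, if anything falls off the work surface, if the arm or the gripper's body presses on something with over 40 N, if the wrist force passes 120 N, or if a joint passes its speed limit or range.

## Working session

There is one attempt and no reset: what is moved stays moved. The work goes in short steps, Python scripts to look and compute and a tool call to move; the robot and the scene stay as the last step left them, time stands still between calls to the robot, and variables do not carry over. Pictures are saved under pics/ and viewed, at most 10 in all, crops included, and the job is handed in when it is done.

Besides the shell and the picture viewer there is one more tool, called after "Request:" in YAML: its name, and indented under it one key for each argument. servo_tool: Moves the arm, as the interface text tells. Its arguments: {"type":"object","properties":{"plan":{"type":"array"}},"required":["plan"]}

```bash
mkdir -p pics; ls; python3 - <<'E'
from workcell import readout, vision
import cv2,json
for n in("scene","side"):
    im=vision.get_image(n); cv2.imwrite(f"pics/{n}0.png",im[:,:,::-1]); print(n,vision.camera_params(n))
print(vision.camera_params("wrist"))
print(readout.get_obs())
E
```

```text
pics
scene {'fx': 440.3037906111834, 'fy': 440.3037906111834, 'cx': 319.93823290640745, 'cy': 236.17127816966345, 'D': array([-0.07645521,  0.        ,  0.        ,  0.        ,  0.        ]), 'rvec': array([ 2.1729171 ,  1.26657412, -0.45608792]), 'tvec': array([-267.92357292, -312.46782275, 1200.10990711])}
side {'fx': 441.1658035910746, 'fy': 441.1658035910746, 'cx': 321.73187875908485, 'cy': 243.77824024282572, 'D': array([0.01303701, 0.        , 0.        , 0.        , 0.        ]), 'rvec': array([ 2.37361951, -0.10642003,  0.02724044]), 'tvec': array([-521.39705197,  108.18141397,  828.89064188])}
{'fx': 370.9460708617076, 'fy': 370.9460708617076, 'cx': 324.9215389747836, 'cy': 238.84708972276968, 'D': array([-0.06559191,  0.        ,  0.        ,  0.        ,  0.        ]), 'hand_eye': array([[-2.28617942e-04, -9.62931151e-01, -2.69747190e-01,
         7.36672089e+01],
       [ 9.99999971e-01, -2.39661913e-04,  8.00744801e-06,
        -5.40527640e-01],
       [-7.23587486e-05, -2.69747180e-01,  9.62931178e-01,
        -8.25578134e+01],
       [ 0.00000000e+00,  0.00000000e+00,  0.00000000e+00,
         1.00000000e+00]])}
{'t': 0.1, 'qpos': array([ 1.16799035e+00,  4.23742063e-01,  1.63055161e+00, -2.41301914e-06,
        1.08862170e+00, -1.90279032e-02]), 'qvel': array([-1.11868841e-04, -2.32111329e-03, -2.94765473e-03,  3.83541822e-04,
       -6.54571131e-04, -3.29211120e-05]), 'joint_torque': array([ 9.49901223e-04, -5.45611060e+01, -2.74325806e+01,  6.45440631e-02,
        1.88633334e-02, -5.63497042e-05]), 'ee_pos': array([233.86495797, 579.19965241, 302.017677  ]), 'orientation': array([-5.99090180e-01, -3.08366089e+00,  2.03219614e-03]), 'ft_force': array([-0.37895868,  0.57777618, -0.27903888]), 'moment': array([0.00200224, 0.02507902, 0.00115362]), 'grasp_force': 0.0, 'width': 87.78209037757213}
```

View pics/scene0.png

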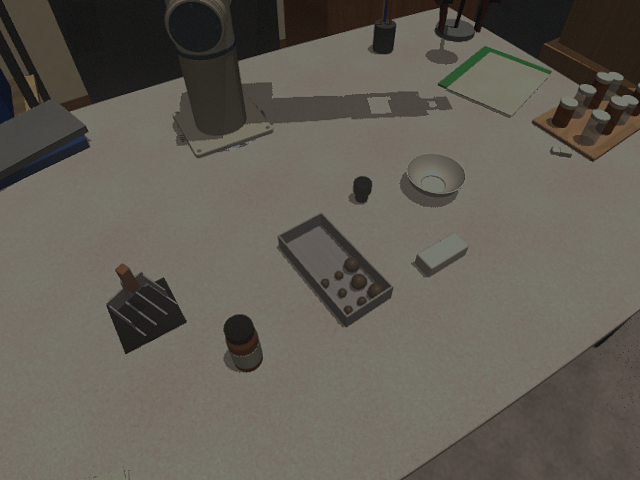

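View pics/side0.png

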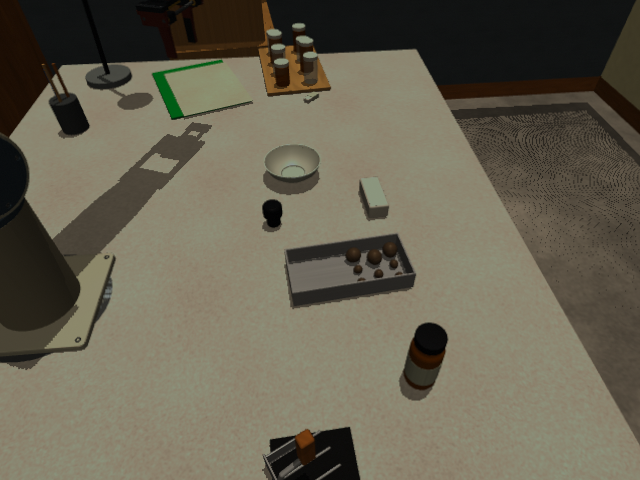

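The scene view shows the scoop on its black mat at about (145,310) with the handle at (127,277). The tray's rim corners are near (321,215), (279,241), (347,322) and (391,289). The dish is at (435,178), eyepiece (362,188), foam (442,253) and jar (243,343). The side view agrees: tray near (350,268), dish (292,165), and the scoop at the bottom edge, (305,450).

```bash
cat > h.py <<'E'
import numpy as np, cv2
from scipy.spatial.transform import Rotation as R
from workcell import readout, vision
def cam(n,obs=None):
    p=vision.camera_params(n); K=np.array([[p['fx'],0,p['cx']],[0,p['fy'],p['cy']],[0,0,1]])
    if 'hand_eye' in p:
        o=obs or readout.get_obs(); T=np.eye(4); T[:3,:3]=R.from_rotvec(o['orientation']).as_matrix(); T[:3,3]=o['ee_pos']
        W=T@p['hand_eye']; Rm=W[:3,:3].T; t=-Rm@W[:3,3]
    else: Rm=cv2.Rodrigues(p['rvec'])[0]; t=p['tvec']
    return K,p['D'],Rm,t
def ray(c,px):
    K,D,Rm,t=c; u=cv2.undistortPoints(np.array(px,float).reshape(-1,1,2),K,D)[:,0]
    return -Rm.T@t, np.c_[u,np.ones(len(u))]@Rm
def plane(c,px,z):
    o,d=ray(c,px); return o+d*((z-o[2])/d[:,2])[:,None]
def proj(c,P):
    K,D,Rm,t=c; return cv2.projectPoints(np.array(P,float).reshape(-1,3),cv2.Rodrigues(Rm)[0],t,K,D)[0][:,0]
def tri(c1,p1,c2,p2):
    A=[];b=[]
    for c,p in((c1,p1),(c2,p2)):
        o,d=ray(c,[p]); d=d[0]/np.linalg.norm(d[0]); M=np.eye(3)-np.outer(d,d); A.append(M); b.append(M@o)
    return np.linalg.lstsq(np.vstack(A),np.hstack(b),rcond=None)[0]
E
python3 - <<'E'
from h import *
np.set_printoptions(precision=1,suppress=True)
s=cam("scene");d=cam("side")
print("tray rim",plane(s,[(321,215),(278,241),(347,322),(391,289)],40)[:,:2])
print("tray rim side",plane(d,[(285,249),(402,236),(414,272),(291,303)],40)[:,:2])
im=cv2.imread("pics/scene0.png"); hsv=cv2.cvtColor(im,cv2.COLOR_BGR2HSV)
sub=im[225:322,280:392]; m=((im[...,2].astype(int)-im[...,0])>12).astype(np.uint8); 
poly=np.zeros(m.shape,np.uint8); cv2.fillPoly(poly,[np.array([(321,218),(282,241),(347,318),(387,289)])],1)
n,l,st,c=cv2.connectedComponentsWithStats(m*poly)
for i in range(1,n):
    if st[i,4]>12: print("stone",st[i],c[i],plane(s,[c[i]],12)[0,:2])
mm=(im.max(2)<42).astype(np.uint8); mm[:260]=0;mm[:,:90]=0;mm[:,200:]=0;mm[360:]=0
n,l,st,c=cv2.connectedComponentsWithStats(cv2.morphologyEx(mm,cv2.MORPH_CLOSE,np.ones((9,9))))
i=1+st[1:,4].argmax(); pts=np.argwhere(l==i)[:,::-1].astype(np.float32)
print(st[i]); w=plane(s,pts,3)[:,:2]; print("mat",cv2.minAreaRect(w.astype(np.float32)))
print("dish rim",plane(s,[(407,178),(465,178),(435,157),(435,200)],45)[:,:2])
print("jar",plane(s,[(238,325)],120),"eyep",plane(s,[(362,182)],55),"foam",plane(s,[(416,259),(458,235),(467,245),(429,272)],35)[:,:2])
o=(hsv[...,1]>110)&(hsv[...,2]>60); print(np.argwhere(o[250:300,100:150]).mean(0)+[250,100])
E
python3 - <<'E'
import cv2
a=cv2.imread("pics/scene0.png")
x=cv2.resize(a[250:360,90:200],None,fx=4,fy=4,interpolation=2);y=cv2.resize(a[208:328,270:400][:110,:],None,fx=3,fy=4)
import numpy as np
cv2.imwrite("pics/c1.png",np.hstack([x,y[:,:350]]))
E
```

```text
tray rim [[463.   49.1]
 [481.3 -60.6]
 [704.6 -35.3]
 [686.9  71.2]]
tray rim side [[456.5  54. ]
 [690.4  67.3]
 [692.7 -27.3]
 [463.4 -76.6]]
stone [346 258  13  11 117] [352.1 262.9] [584.4  52.1]
stone [336 271   7   7  37] [339.  273.8] [594.1  15.5]
stone [353 274  14  13 135] [359.1 279.8] [625.6  42.4]
stone [322 279   7   8  44] [324.9 282.2] [597.5 -18.4]
stone [369 283  15  13 130] [375.6 289. ] [659.2  58.6]
stone [339 288   8   8  44] [342.3 291.8] [632.8  -0.3]
stone [358 297   8   7  44] [361.8 300. ] [666.6  22.3]
stone [344 306   8   7  44] [347.9 308.8] [669.9 -10.6]
[ 107  278   79   76 3141]
mat ((485.6134033203125, -346.98919677734375), (120.53340148925781, 118.59342956542969), 3.677014112472534)
dish rim [[465.1 271.6]
 [530.1 387.7]
 [439.5 373.7]
 [550.8 283.2]]
jar [[ 660.8 -210.3  120. ]] eyep [[434.3 169.4  55. ]] foam [[652.1 156.4]
 [646.3 269.3]
 [675.6 268. ]
 [689.5 159.3]]
[269.  121.8]
```

View pics/c1.png

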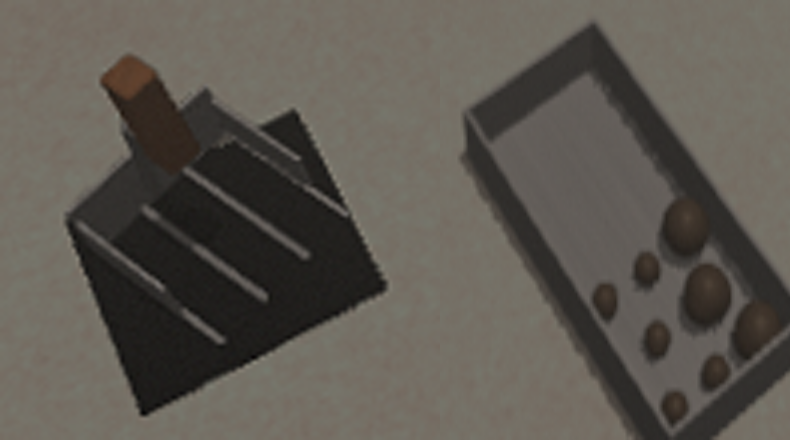

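The crop shows the scoop's four tines pointing down-right, with tips at full-picture pixels (146,336), (157,325), (167.5,314) and (177,303.5), and the handle top at (122.5,268). In the tray the three nodules lie on the +y side and the five pebbles are spread over the rest of the +x half.

```bash
python3 - <<'E'
from h import *
np.set_printoptions(precision=2,suppress=True)
s=cam("scene")
t=plane(s,[(146.25,335.75),(156.75,324.75),(167.5,314.25),(177.3,303.5)],5)[:,:2]
print(t); v=t[3]-t[0]; 
h=plane(s,[(122.5,268)],135)[0]; print("handle",h)
m=t.mean(0); print("head from tips line",np.arctan2(v[0],-v[1])if 0 else np.arctan2(-v[0],v[1]),"handle->tips",np.arctan2(*(m-h[:2])[::-1]),np.linalg.norm(m-h[:2]), "origin est",m)
o=readout.get_obs(); print(R.from_rotvec(o['orientation']).as_matrix())
print(o['t'])
E
```

```text
[[ 534.61 -358.25]
 [ 522.06 -334.48]
 [ 510.39 -309.93]
 [ 496.92 -286.12]]
handle [ 475.72 -341.19  135.  ]
head from tips line 0.4814567779766629 handle->tips 0.4405728392881001 44.531766379629566 origin est [ 516.   -322.19]
[[-0.93  0.37 -0.  ]
 [ 0.37  0.93 -0.  ]
 [ 0.   -0.   -1.  ]]
0.1
```

Request:
servo_tool:
  plan:
    - [[-1,0.25,-0.96,0,0,0,-0.34],[-1,0.25,-0.96,0,0,0,-0.34],[-1,0.25,-0.96,0,0,0,-0.34],[-1,0.25,-0.96,0,0,0,-0.34],[-1,0.25,-0.96,0,0,0,-0.34]]

```text
t: 0.52
ee_pos: [283.8, 385.6, 302.3]
orientation: [-0.827, -3.031, 0.001]
ft_force: [0.8, 0.4, -0.5]
width: 87.9
grasp_force: 0.0
```

Request:
servo_tool:
  plan:
    - [[-1,0.25,-0.96,0,0,0,-0.34],[-1,0.25,-0.96,0,0,0,-0.34],[-1,0.25,-0.96,0,0,0,-0.34],[-1,0.25,-0.96,0,0,0,-0.34],[-1,0.25,-0.96,0,0,0,-0.34]]

```text
t: 0.93
ee_pos: [333.8, 193.7, 302.6]
orientation: [1.05, 2.961, -0.0]
ft_force: [0.3, 0.1, -0.3]
width: 87.9
grasp_force: 0.0
```

Request:
servo_tool:
  plan:
    - [[-1,0.25,-0.96,0,0,0,-0.34],[-1,0.25,-0.96,0,0,0,-0.34],[-1,0.25,-0.96,0,0,0,-0.34],[-1,0.25,-0.96,0,0,0,-0.34],[-1,0.25,-0.96,0,0,0,-0.34]]

```text
t: 1.35
ee_pos: [383.8, 1.6, 302.8]
orientation: [1.267, 2.874, 0.0]
ft_force: [-0.1, 0.7, -0.4]
width: 87.7
grasp_force: 0.0
```

Request:
servo_tool:
  plan:
    - [[-1,0.25,-0.96,0,0,0,-0.34],[-1,0.25,-0.96,0,0,0,-0.34],[-1,0.25,-0.96,0,0,0,-0.34],[-1,0.25,-0.96,0,0,0,-0.34],[-1,0.25,-0.96,0,0,0,-0.34]]

```text
t: 1.77
ee_pos: [433.8, -190.6, 302.5]
orientation: [-1.477, -2.772, -0.0]
ft_force: [0.9, 0.2, 0.9]
width: 88.0
grasp_force: 0.0
```

Request:
servo_tool:
  plan:
    - [[-1,0.25,-0.96,0,0,0,-0.34],[-1,0.25,-0.96,0,0,0,-0.34],[-1,0.25,-0.96,0,0,0,-0.34],[-1,0.25,-0.96,0,0,0,-0.34],[-1,0,0,0,0,0,0]]

```text
t: 2.18
ee_pos: [475.3, -348.0, 302.5]
orientation: [1.641, 2.675, -0.002]
ft_force: [0.2, 0.3, -0.3]
width: 87.6
grasp_force: 0.0
```

```bash
python3 - <<'E'
from h import *
o=readout.get_obs(); im=vision.get_image("wrist"); cv2.imwrite("pics/w1.png",im[:,:,::-1]); print(o)
E
```

```text
{'t': 2.1833, 'qpos': array([-6.51716583e-01,  3.69847819e-01,  1.71328018e+00, -1.30567173e-03,
        1.05499487e+00, -1.12115207e+00]), 'qvel': array([ 0.05418059, -0.04785568,  0.10284156,  0.02694429,  0.01057451,
        0.02198083]), 'joint_torque': array([ -1.64773855, -48.4460485 , -25.96891522,  -0.12832452,
         0.39143608,  -0.19852244]), 'ee_pos': array([ 475.33420175, -348.0006722 ,  302.52948805]), 'orientation': array([ 1.64128695e+00,  2.67484910e+00, -2.32403060e-03]), 'ft_force': array([ 0.21376837,  0.32844955, -0.31639128]), 'moment': array([-0.06735798,  0.07532967, -0.00745312]), 'grasp_force': 0.0, 'width': 87.55070704964643}
```

View pics/w1.png

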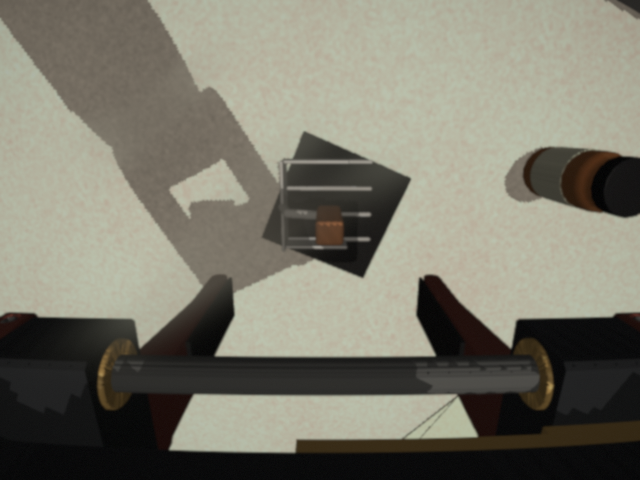

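The wrist view shows the tines lying level in the picture, from x≈284 to 371, so the heading already matches. The handle's top face is the lit part around (330,232), and the mat's corners are near (304,132), (410,180), (363,277) and (263,237).

```bash
python3 - <<'E'
from h import *
np.set_printoptions(precision=3,suppress=True)
o=readout.get_obs(); c=cam("wrist",o); im=cv2.imread("pics/w1.png"); hsv=cv2.cvtColor(im,cv2.COLOR_BGR2HSV)
sub=(im[...,2].astype(int)-im[...,0]); b=(sub>35)&(im[...,2]>75); b[:195]=0;b[250:]=0;b[:,:305]=0;b[:,355:]=0
p=np.argwhere(b)[:,::-1]; print(p.min(0),p.max(0),len(p))
print("rows", [(r,int(sub[r,318:342].mean()),int(im[r,318:342,2].mean())) for r in range(203,248,3)])
rect=cv2.minAreaRect(p.astype(np.float32)); print(rect, plane(c,[rect[0]],135))
t=plane(c,[(371,162),(371,188),(371,214),(370,239)],5)[:,:2]; r=plane(c,[(290,162),(290,188.5)],5)[:,:2]
print(t,r); v=t[0]-t[3]; print("head",np.arctan2(-v[0],v[1]),[np.arctan2(*(t[i]-r[i])[::-1]) for i in(0,1)]); 
h=np.arctan2(-v[0],v[1]);print("origin",t.mean(0)-45*np.array([np.cos(h),np.sin(h)]))
Rm=R.from_rotvec(o['orientation']).as_matrix(); print("tool y head",np.arctan2(Rm[1,1],Rm[0,1]))
print("mat",plane(c,[(304,132),(410,180),(363,277),(263,237)],3)[:,:2],plane(c,[(304,132),(410,180),(363,277),(263,237)],3).mean(0))
E
```

```text
[317 221] [342 243] 575
rows [(203, 7, 48), (206, 17, 59), (209, 22, 64), (212, 24, 65), (215, 25, 66), (218, 25, 64), (221, 43, 89), (224, 61, 116), (227, 46, 92), (230, 46, 90), (233, 46, 89), (236, 47, 88), (239, 46, 86), (242, 45, 83), (245, 17, 79)]
((329.5, 232.0), (22.0, 25.0), 90.0) [[ 473.119 -336.465  135.   ]]
[[ 493.863 -282.136]
 [ 506.52  -305.195]
 [ 519.646 -329.044]
 [ 531.809 -353.291]] [[ 421.139 -319.225]
 [ 432.746 -343.39 ]]
head 0.48991986701351176 [np.float64(0.4716171162497046), np.float64(0.47773340139072296)]
origin [ 473.253 -338.591]
tool y head 0.4713765404187927
mat [[ 420.672 -286.588]
 [ 538.644 -279.737]
 [ 546.453 -395.274]
 [ 429.348 -403.657]] [ 483.779 -341.314    3.   ]
```

Request:
servo_tool:
  plan:
    - [[-1,-0.02,0.11,-0.6,0,0,0],[-1,0,0,-1,0,0,0],[-1,0,0,-1,0,0,0],[-1,0,0,-0.6,0,0,0],[-1,0,0,-0.2,0,0,0]]

```text
t: 2.65
ee_pos: [470.9, -335.1, 162.6]
orientation: [-1.631, -2.676, -0.001]
ft_force: [-1.2, 1.1, 0.4]
width: 87.8
grasp_force: 0.0
```

Request:
servo_tool:
  plan:
    - [[-0.3,0,0,0,0,0,0],[0.1,0,0,0,0,0,0],[0.3,0,0,0,0,0,0],[0.45,0,0,0,0,0,0],[0.45,0,0,0,0,0,0]]

```text
t: 3.07
ee_pos: [473.9, -338.1, 168.4]
orientation: [1.635, 2.679, -0.0]
ft_force: [-0.3, -0.4, -0.6]
width: 58.0
grasp_force: 0.0
```

Request:
servo_tool:
  plan:
    - [[1,0,0,0,0,0,0],[1,0,0,0,0,0,0],[1,0,0,0,0,0,0],[1,0,0,0,0,0,0],[1,0,0,0,0,0,0]]

```text
t: 3.48
ee_pos: [473.2, -337.7, 166.7]
orientation: [-1.637, -2.682, 0.0]
ft_force: [-0.0, 0.1, 0.4]
width: 24.6
grasp_force: 0.0
```

Request:
servo_tool:
  plan:
    - [[1,0,0,0,0,0,0],[1,0,0,0,0,0,0],[1,0,0,0.3,0,0,0],[1,0,0,0.7,0,0,0],[1,0,0,0.8,0,0,0]]

```text
t: 3.9
ee_pos: [472.1, -336.9, 238.2]
orientation: [-1.634, -2.678, -0.001]
ft_force: [0.5, -0.5, -0.9]
width: 20.0
grasp_force: 30.0
```

Request:
servo_tool:
  plan:
    - [[1,0,0.3,0.8,0,0,0],[1,0.12,0.84,0.2,0,0,-0.4],[1,0.12,0.84,0,0,0,-0.4],[1,0.12,0.84,0,0,0,-0.4],[1,0.12,0.84,0,0,0,-0.4]]

```text
t: 4.32
ee_pos: [492.2, -190.0, 279.8]
orientation: [1.822, 2.558, 0.0]
ft_force: [0.4, 0.0, -1.2]
width: 20.2
grasp_force: 30.0
```

Request:
servo_tool:
  plan:
    - [[1,0.12,0.84,0,0,0,-0.4],[1,0.12,0.84,0,0,0,-0.4],[1,0.12,0.84,0,0,0,-0.4],[1,0.12,0.84,0,0,0,-0.4],[1,0.12,0.84,0,0,0,-0.4]]

```text
t: 4.73
ee_pos: [516.2, -21.6, 279.4]
orientation: [2.038, 2.391, 0.0]
ft_force: [-0.0, -0.6, -2.1]
width: 20.2
grasp_force: 30.0
```

Request:
servo_tool:
  plan:
    - [[1,0.12,0.56,0,0,0,-0.4],[1,0,0,0,0,0,-0.24],[1,0,0,0,0,0,0],[1,0,0,0,0,0,0]]

```text
t: 5.07
ee_pos: [521.0, -1.2, 279.0]
orientation: [2.1, 2.336, -0.001]
ft_force: [0.7, -0.2, -2.5]
width: 20.0
grasp_force: 30.0
```

```bash
python3 - <<'E'
from h import *
o=readout.get_obs(); im=vision.get_image("wrist"); cv2.imwrite("pics/w2.png",im[:,:,::-1]); print(o); np.save("o2.npy",o,allow_pickle=True)
E
```

```text
{'t': 5.0667, 'qpos': array([-2.49239849e-02,  3.02595308e-01,  1.87820141e+00, -3.99089974e-04,
        9.60924109e-01, -1.30842760e-01]), 'qvel': array([-0.02022383, -0.00026553,  0.00228225,  0.00207814, -0.00441818,
       -0.00295843]), 'joint_torque': array([ 9.59522501e-01, -4.52286887e+01, -2.53924924e+01,  1.00337884e-01,
        4.47854691e-02,  9.25431540e-02]), 'ee_pos': array([520.95647787,  -1.15845323, 278.96600878]), 'orientation': array([ 2.10039170e+00,  2.33607256e+00, -5.21358464e-04]), 'ft_force': array([ 0.72282132, -0.15798893, -2.53853818]), 'moment': array([-0.02380866,  0.0644864 , -0.006018  ]), 'grasp_force': 29.984077513217926, 'width': 20.044511005022347}
```

View pics/w2.png

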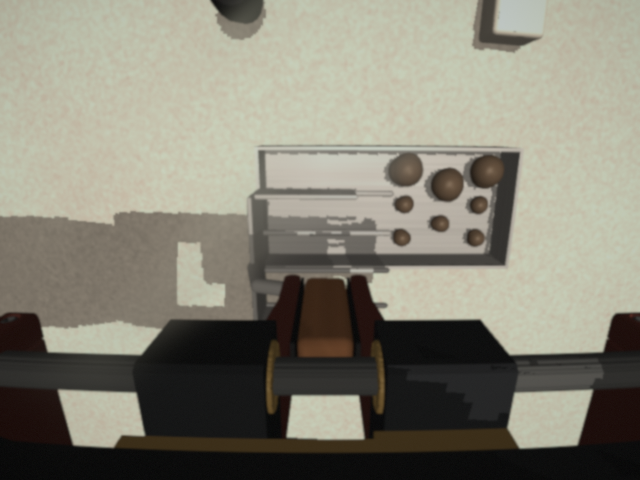

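The scoop is held with the tray below it. Tray rim corners show at (260,147), (520,150) and (506,265). The nodules are at (405,169), (448,184) and (487,171), and the pebbles at (403,204), (479,205), (440,223), (401,237) and (476,237).

```bash
python3 - <<'E'
from h import *
np.set_printoptions(precision=3,suppress=True)
o=np.load("o2.npy",allow_pickle=True).item(); c=cam("wrist",o)
co=plane(c,[(260,147),(520,150),(506,265)],40)[:,:2]; print(co)
im=cv2.imread("pics/w2.png")
# outer-edge points, then rectangle from line fits
a=np.arctan2(*(co[1]-co[0])[::-1]); b=np.arctan2(*(co[1]-co[2])[::-1])-np.pi/2
print("yaw",a,b,"len",np.linalg.norm(co[1]-co[0]),np.linalg.norm(co[1]-co[2]))
yaw=(2*a+b)/3; u=np.array([np.cos(yaw),np.sin(yaw)]);v=np.array([-u[1],u[0]])
ctr=np.mean([co[0]+115.5*u-55*v,co[1]-115.5*u-55*v,co[2]-115.5*u+55*v],0); print("ctr",ctr,yaw)
for n,p,z in[("N",[(405,169),(448,184),(487,171)],18),("P",[(403,204),(479,205),(440,223),(401,237),(476,237)],12)]:
    w=plane(c,p,z)[:,:2]-ctr; print(n,np.c_[w@u,w@v])
Rm=R.from_rotvec(o['orientation']).as_matrix(); print("tool y head",np.arctan2(Rm[1,1],Rm[0,1]))
s=cam("scene"); sc=plane(s,[(321,215),(278,241),(347,322),(391,289)],40)[:,:2];print(sc.mean(0))
# scoop tips in wrist image
zs=o['ee_pos'][2]-61-103+2
t=plane(c,[(358,192),(393,193),(391,233)],zs)[:,:2]; print("tips",t-o['ee_pos'][:2])
E
```

```text
[[459.289  56.488]
 [681.184  78.874]
 [693.271 -25.297]]
yaw 0.10054462050912974 0.11551388526595852 len 223.02060519041314 104.87043227877298
ctr [574.893  14.402] 0.10553437542807266
N [[17.937 33.764]
 [59.012 20.229]
 [94.785 32.598]]
P [[ 19.112   0.094]
 [ 93.133  -0.54 ]
 [ 56.4   -18.486]
 [ 18.981 -32.651]
 [ 93.67  -32.579]]
tool y head 0.10614735389592947
[583.927   6.097]
tips [[17.728 39.048]
 [40.939 40.903]
 [43.793 13.592]]
```

```bash
python3 - <<'E'
from h import *
np.set_printoptions(precision=1,suppress=True,linewidth=200)
g=cv2.imread("pics/w2.png",0).astype(int)
for x in(300,380,460,505): print(x,"top",g[138:162,x])
for x in(420,480): print(x,"bot",g[245:276,x])
for y in(160,200,245): print(y,"right",g[y,485:530])
print("left",g[160,250:275])
a=cv2.imread("pics/w2.png")[130:280,230:540]; cv2.imwrite("pics/c2.png",cv2.resize(a,None,fx=2.5,fy=2.5,interpolation=2))
E
```

```text
300 top [197 196 196 195 195 191 173 150 159 184 191 178 154 138 143 164 185 195 196 195 196 195 195 195]
380 top [196 195 196 196 195 192 174 145 153 185 197 187 161 136 134 156 181 194 196 196 195 196 196 195]
460 top [191 194 197 200 200 200 193 172 149 159 180 185 167 139 118 124 153 175 184 187 187 187 187 187]
505 top [195 193 192 192 192 192 192 187 167 152 162 177 168 134  90  59  51  50  50  51  50  50  51  50]
420 bot [174 172 170 169 169 169 167 159 135 101  75  66  67  65  66  65  66  66  66  74 108 151 175 184 193 197 197 196 195 193 194]
480 bot [131 157 166 168 169 168 167 156 130  95  73  67  67  66  66  66  67  67  67  75 112 155 175 181 187 189 189 188 188 189 189]
160 right [ 63  65  68  69  69  70  70  71  71  71  70  69  66  65  63  60  56  52  51  50  51  50  50  49  50  50  51  50  50  51  50  50  58  96 142 170 181 186 191 193 193 193 193 194 194]
200 right [ 72  91 127 158 161 139 115 105 109 112 100  71  53  52  51  50  50  49  50  49  50  51  49  50  51  51  51  60  95 139 166 178 183 189 191 192 192 194 195 197 197 196 197 198 197]
245 right [140 116 105 108 108  88  62  51  50  49  50  50  49  49  50  50  50  50  50  50  51  61  96 138 163 175 185 193 196 198 198 197 197 195 195 195 193 193 193 194 194 194 192 192 191]
left [196 195 196 196 196 197 196 183 154 119 100  98  99 104 121 153 181 191 193 193 193 193 193 193 193]
```

View pics/c2.png

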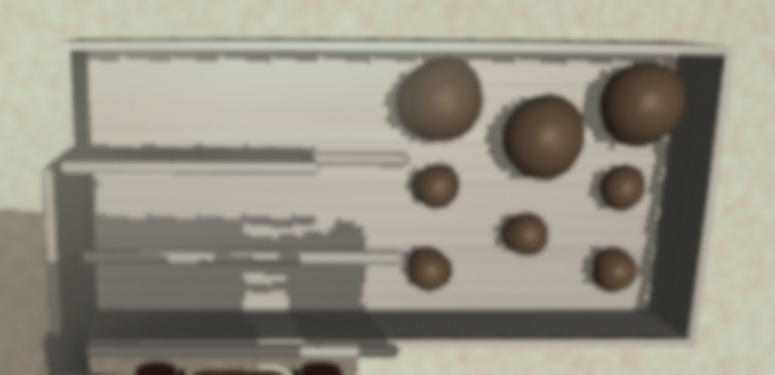

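The crop confirms that the dark-to-bright borders are the inner edges of the bright rim: right edge x≈518 at y=160, bottom edge y≈265, top edge y≈150, and left edge x≈258 at y=160.

```bash
python3 - <<'E'
from h import *
np.set_printoptions(precision=2,suppress=True)
o=np.load("o2.npy",allow_pickle=True).item(); c=cam("wrist",o)
T=plane(c,[(300,149.7),(380,150),(460,150.7),(505,151.2)],40)[:,:2]
B=plane(c,[(420,265),(480,265)],40)[:,:2]; Rr=plane(c,[(518.4,160),(513.3,200),(507.3,245)],40)[:,:2]; L=plane(c,[(258.3,160)],40)[:,:2]
print(np.arctan2(*(T[3]-T[0])[::-1]),np.arctan2(*(B[1]-B[0])[::-1]),np.arctan2(*(Rr[0]-Rr[2])[::-1])-np.pi/2)
for yaw in(.10,.11):
    u=np.array([np.cos(yaw),np.sin(yaw)]);v=np.array([-u[1],u[0]])
    t,b,r,l=(T@v).mean(),(B@v).mean(),(Rr@u).mean(),(L@u).mean()
    print(yaw,"len",r-l,"wid",t-b,"ctr",(r+l)/2*u+(t+b)/2*v)
# scoop side plate top / tips picked in crop: top plate left (62,167)->, tip
q=lambda x,y:(x/2.5+230,y/2.5+130)
zs=o['ee_pos'][2]-164
P=plane(c,[q(405,159),q(400,258),q(398,350)],zs+2)[:,:2]-o['ee_pos'][:2]; print(P)
E
```

```text
0.10555564243425414 0.10301564233086051 0.1049084465112371
0.1 len 224.73621691949228 wid 103.15792053703275 ctr [574.57  14.5 ]
0.11 len 224.37650169062454 wid 103.57884592051552 ctr [574.87  14.13]
[[ 40.34  40.43]
 [ 43.13  13.38]
 [ 46.69 -13.15]]
```

Request:
servo_tool:
  plan:
    - [[1,-0.12,0.14,-0.4,0,0,0],[1,-0.1,0.13,-0.7,0,0,0],[1,0,0,-0.48,0,0,0],[1,0,0,-0.1,0,0,0],[1,0,0,0,0,0,0]]

```text
t: 5.53
ee_pos: [511.6, 8.9, 210.5]
orientation: [-2.102, -2.332, 0.003]
ft_force: [-1.0, 0.0, -1.4]
width: 20.0
grasp_force: 30.0
```

Request:
servo_tool:
  plan:
    - [[1,0,0,0,0,0,0],[1,0,0,0,0,0,0]]

```text
t: 5.7
ee_pos: [513.3, 9.4, 212.7]
orientation: [2.102, 2.333, 0.002]
ft_force: [0.3, -1.0, -2.6]
width: 20.1
grasp_force: 30.0
```

```bash
python3 - <<'E'
from h import *
o=readout.get_obs(); im=vision.get_image("wrist")[:,:,::-1]; cv2.imwrite("pics/w3.png",im); sd=vision.get_image("side")[:,:,::-1];cv2.imwrite("pics/side3.png",sd)
np.save("o3.npy",o,allow_pickle=True); print(o['ee_pos'],o['ft_force'],o['t'])
c=cam("wrist",o); yaw=.105;u=np.array([np.cos(yaw),np.sin(yaw),0]);v=np.array([-u[1],u[0],0]);C=np.array([574.7,14.3,0])
pts=[C-112.5*u+52*v+[0,0,40],C+112.5*u+52*v+[0,0,40],C+112.5*u-52*v+[0,0,40]]
e=o['ee_pos']-[0,0,163.7]
pts+=[e+45*u+y*v+[0,0,2] for y in(40.5,13.5,-13.5)]+[e-43*u+43.5*v+[0,0,28],e+19*u+43.5*v+[0,0,28]]
P=proj(c,pts); print(P.round(1))
im=np.ascontiguousarray(im)
for p in P: cv2.circle(im,tuple(int(round(x)) for x in p),2,(0,0,255),-1)
a=cv2.resize(im[100:340,200:560],None,fx=2.2,fy=2.2,interpolation=2); cv2.imwrite("pics/c3.png",a)
E
```

```text
[513.31619548   9.36972013 212.70329121] [ 0.25449666 -0.9760662  -2.56274409] 5.7
[[249.9 170.2]
 [572.1 171.8]
 [548.8 307. ]
 [392.7 186.7]
 [390.8 226.4]
 [389.  264. ]
 [251.7 187.8]
 [356.7 187.5]]
```

View pics/c3.png

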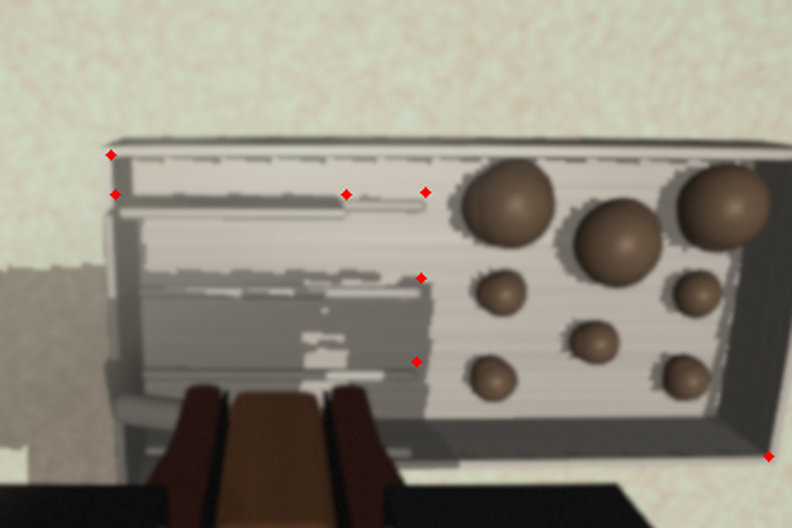

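The overlay shows that the tray prediction fits, but the scoop sits about 4.3 mm further to −y than the TCP (tips at crop (428,205) against a predicted (425,192)). I'll shift 2 mm to +y to centre it, then lower it in.

Request:
servo_tool:
  plan:
    - [[1,0,0.055,-0.1,0,0,0],[1,0,0,-0.4,0,0,0],[1,0,0,-0.4,0,0,0],[1,0,0,-0.2,0,0,0],[1,0,0,0,0,0,0]]

```text
t: 6.22
ee_pos: [512.2, 12.3, 166.6]
orientation: [-2.101, -2.334, 0.001]
ft_force: [0.3, 0.0, -1.7]
width: 19.6
grasp_force: 30.0
```

Request:
servo_tool:
  plan:
    - [[1,0,0,0,0,0,0],[1,0.15,0.015,0,0,0,0],[1,0.25,0.025,0,0,0,0],[1,0.25,0.027,0,0,0,0],[1,0.25,0.027,0,0,0,0]]

```text
t: 6.63
ee_pos: [550.1, 16.0, 168.0]
orientation: [2.101, 2.334, 0.002]
ft_force: [-0.1, 0.3, -1.4]
width: 19.8
grasp_force: 30.0
```

Request:
servo_tool:
  plan:
    - [[1,0.25,0.027,0,0,0,0],[1,0.25,0.027,0,0,0,0],[1,0.25,0.027,0,0,0,0],[1,0.25,0.027,0,0,0,0],[1,0.25,0.027,0,0,0,0]]

```text
t: 7.05
ee_pos: [599.2, 21.4, 167.2]
orientation: [-2.101, -2.335, 0.001]
ft_force: [-0.7, -0.7, -2.8]
width: 19.9
grasp_force: 30.0
```

Request:
servo_tool:
  plan:
    - [[1,0.2,0.021,0,0,0,0],[1,0.2,0.021,0,0,0,0],[1,0.15,0.016,0,0,0,0],[1,0.1,0.01,0,0,0,0],[1,0,0,0,0,0,0]]

```text
t: 7.47
ee_pos: [625.1, 24.1, 167.4]
orientation: [2.102, 2.335, 0.0]
ft_force: [0.3, -0.4, -2.0]
width: 20.0
grasp_force: 30.0
```

```bash
python3 - <<'E'
from h import *
o=readout.get_obs(); im=vision.get_image("wrist")[:,:,::-1]; cv2.imwrite("pics/w4.png",im); 
print(o['ee_pos'],o['ft_force'],o['moment'],o['t'])
e=o['ee_pos'][:2]-[574.7,14.3]; print("u,v",e@[np.cos(.105),np.sin(.105)]+1,e@[-np.sin(.105),np.cos(.105)]-4.4)
cv2.imwrite("pics/c4.png",cv2.resize(im[130:370,200:520],None,fx=2,fy=2,interpolation=2))
E
```

```text
[625.08207796  24.0641302  167.36687656] [ 0.33228195 -0.38829124 -2.01689201] [-0.07596838  0.01071476 -0.01282256] 7.4667
u,v 52.127952671188815 0.029951917089598545
```

View pics/c4.png

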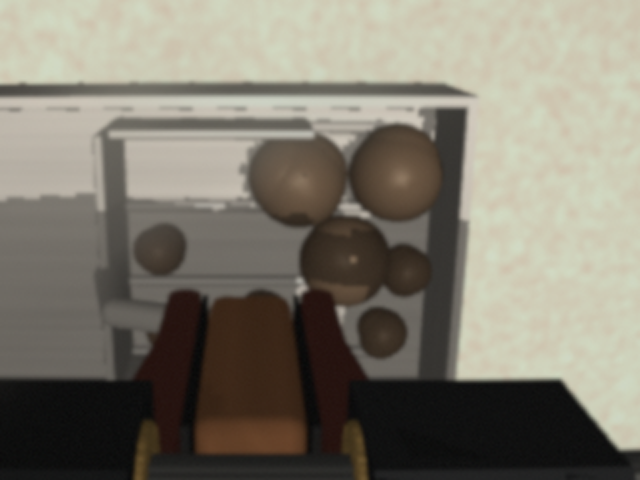

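The crop shows all three nodules between the tines: two in the +y slot at crop (298,178) and (396,172), one in the middle slot at (345,260). One pebble is ahead of it at (405,270). I'll keep going to the end wall.

Request:
servo_tool:
  plan:
    - [[1,0.1,0.01,0,0,0,0],[1,0.1,0.01,0,0,0,0],[1,0.08,0.008,0,0,0,0],[1,0,0,0,0,0,0],[1,0,0,0,0,0,0]]

```text
t: 7.93
ee_pos: [636.1, 25.2, 167.6]
orientation: [2.101, 2.334, 0.001]
ft_force: [-0.0, 0.3, -2.9]
width: 19.9
grasp_force: 30.0
```

Request:
servo_tool:
  plan:
    - [[1,0.06,0.006,0,0,0,0],[1,0,0,0,0,0,0]]

```text
t: 8.1
ee_pos: [638.4, 25.4, 167.6]
orientation: [2.102, 2.335, 0.001]
ft_force: [-0.3, 0.2, -2.8]
width: 20.0
grasp_force: 30.0
```

Request:
servo_tool:
  plan:
    - [[1,-0.23,-0.024,0.08,0.07,-0.667,0],[1,-0.23,-0.024,0.05,0.07,-0.667,0],[1,-0.23,-0.024,0.05,0.07,-0.667,0],[1,-0.23,-0.024,0.05,0.07,-0.667,0],[1,-0.23,-0.024,0.05,0.07,-0.667,0]]

```text
t: 8.52
ee_pos: [591.7, 20.5, 179.2]
orientation: [1.958, 2.174, 0.324]
ft_force: [0.1, -0.3, -3.1]
width: 19.8
grasp_force: 30.0
```

Request:
servo_tool:
  plan:
    - [[1,-0.23,-0.024,0.05,0.07,-0.667,0],[1,0,0,0,0,0,0],[1,0,0,0,0,0,0],[1,0,0,0,0,0,0],[1,0,0,0.1,0,0,0]]

```text
t: 8.93
ee_pos: [583.8, 19.7, 184.5]
orientation: [1.929, 2.143, 0.379]
ft_force: [0.6, -0.8, -3.6]
width: 19.7
grasp_force: 30.0
```

Request:
servo_tool:
  plan:
    - [[1,0,0,0.2,0,0,0],[1,0,0,0.2,0,0,0],[1,0,0,0.2,0,0,0],[1,0,0,0.1,0,0,0],[1,0,0,0,0,0,0]]

```text
t: 9.35
ee_pos: [583.6, 19.6, 214.4]
orientation: [1.927, 2.14, 0.382]
ft_force: [0.6, -0.0, -3.4]
width: 19.8
grasp_force: 30.0
```

```bash
python3 - <<'E'
from h import *
o=readout.get_obs(); im=vision.get_image("wrist")[:,:,::-1]; cv2.imwrite("pics/w5.png",im); s=vision.get_image("scene")[:,:,::-1]; cv2.imwrite("pics/s5.png",s);d=vision.get_image("side")[:,:,::-1]; cv2.imwrite("pics/d5.png",d)
print(o['ee_pos'],o['ft_force'],o['moment'],o['t'])
a=cv2.resize(im[130:370,200:520],(480,360),interpolation=2); b=cv2.resize(d[180:320,270:430],(320,280),interpolation=2); c=cv2.resize(s[180:340,250:410],(320,320),interpolation=2)
cv2.imwrite("pics/c5.png",np.hstack([np.vstack([a,np.zeros((240,480,3),np.uint8)]),np.vstack([b,c])]))
E
```

```text
[583.64662639  19.62165618 214.41623946] [ 0.59175421 -0.00498879 -3.37776957] [-0.08814951  0.41302213 -0.02709236] 9.35
```

View pics/c5.png

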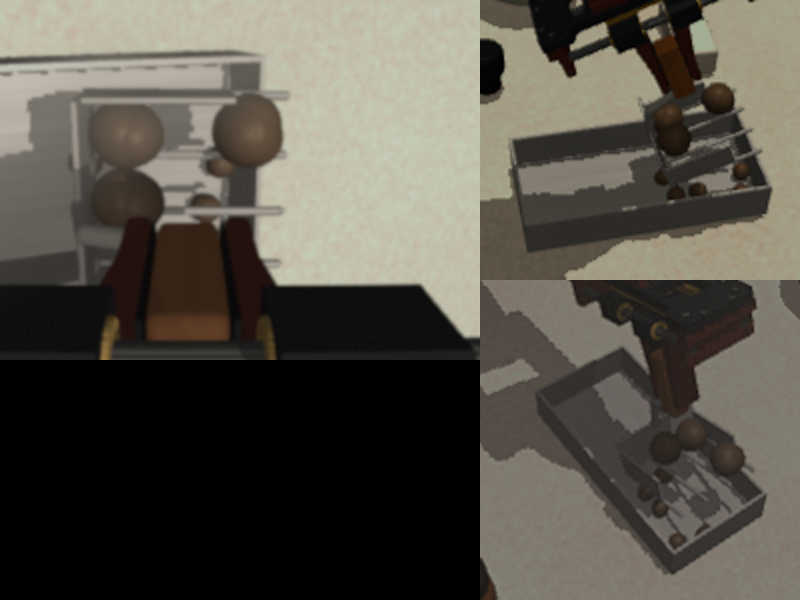

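The picture shows the scoop tilted back and all five pebbles on the tray floor. Two nodules lie against the back plate, at left-crop (125,130) and (125,200). The third is still forward on the tines at (247,130), so I'll tilt back further to roll it in.

Request:
servo_tool:
  plan:
    - [[1,-0.13,-0.014,0,0.052,-0.5,0],[1,-0.13,-0.014,0,0.052,-0.5,0],[1,-0.13,-0.014,0,0.052,-0.5,0],[1,-0.13,-0.014,0,0.052,-0.5,0],[1,-0.13,-0.014,0,0.052,-0.5,0]]

```text
t: 9.92
ee_pos: [557.5, 17.6, 212.0]
orientation: [1.815, 2.019, 0.577]
ft_force: [0.8, 1.6, -2.6]
width: 19.9
grasp_force: 30.0
```

Request:
servo_tool:
  plan:
    - [[1,-0.13,-0.014,0,0.052,-0.5,0],[1,0,0,0,0,0,0],[1,0,0,0,0,0,0],[1,0,0,0,0,0,0],[1,0,0,0,0,0,0]]

```text
t: 10.33
ee_pos: [557.8, 16.9, 214.5]
orientation: [1.805, 2.013, 0.6]
ft_force: [-0.2, 0.3, -3.4]
width: 20.0
grasp_force: 30.0
```

```bash
cat > nod.py <<'E'
from h import *
import sys
o=readout.get_obs(); im=vision.get_image("wrist")[:,:,::-1]; cv2.imwrite(f"pics/{sys.argv[1]}.png",im)
print(o['ee_pos'],o['qpos'].round(2),o['ft_force'],o['t'])
i=im.astype(int); m=(((i[...,2]-i[...,0])>14)&(i[...,2]<150)&(i[...,2]>30)).astype(np.uint8); m=cv2.morphologyEx(m,cv2.MORPH_OPEN,np.ones((5,5)))
n,l,st,c=cv2.connectedComponentsWithStats(m)
for k in range(1,n):
    if st[k,4]>120: print(st[k],c[k].round())
E
python3 nod.py w6
```

```text
[557.75184126  16.92655024 214.50721474] [-0.02  0.36  2.12  0.73  0.12 -0.83] [-0.16109827  0.32613935 -3.37086735] 10.3333
[279   0  45  62 677] [291.  38.]
[292   0  13  39 333] [300.  20.]
[  471     0   169   355 47530] [569. 182.]
[ 345  191   43   51 1733] [367. 217.]
[ 261  198   93  166 8804] [303. 290.]
[224 234  17  16 228] [232. 241.]
[308 234  18  13 197] [317. 240.]
[234 263  14  18 210] [241. 271.]
[ 351  273   34  141 2034] [369. 333.]
[   0  312   46   41 1484] [ 22. 333.]
[   0  387   72   57 3425] [ 33. 416.]
[  116   389   478    64 11485] [414. 432.]
[359 397  10  22 183] [364. 407.]
```

```bash
python3 - <<'E'
from h import *
np.set_printoptions(precision=1,suppress=True)
yaw=.105;u=np.array([np.cos(yaw),np.sin(yaw),0]);v=np.array([-u[1],u[0],0]);C=np.array([574.7,14.3,40])
pts=[C+a*115.5*u+b*55*v for a,b in((-1,1),(-1,-1),(1,-1),(1,1))]
for n in("scene","side"):
    c=cam(n); print(n,proj(c,pts).tolist())
    im=cv2.imread(f"pics/{n}0.png"); x0,y0,x1,y1=(395,145,475,210) if n=="scene" else (255,138,330,192)
    i=im[y0:y1,x0:x1].astype(int); m=((i[...,2]-i[...,0])<15).astype(np.uint8) ; g=i.sum(2)/3
    hsv=cv2.cvtColor(im,cv2.COLOR_BGR2HSV)[y0:y1,x0:x1]; print("bg sat",hsv[2,2],"dish",hsv[30,40])
    e=cv2.Canny(im[y0:y1,x0:x1],40,120); p=np.argwhere(e)[:,::-1]+[x0,y0]
    # upper half of outer contour: first edge per column
    top=np.array([p[p[:,0]==x].min(0) if 0 else (x,p[p[:,0]==x][:,1].min()) for x in np.unique(p[:,0])])
    w=plane(c,top,45)[:,:2]
    A=np.c_[2*w,np.ones(len(w))]; 
    for k in range(4):
        s=np.linalg.lstsq(A,(w**2).sum(1),rcond=None)[0]; r=np.sqrt(s[2]+s[0]**2+s[1]**2); res=abs(np.hypot(*(w-s[:2]).T)-r); A=A[res<5];w=w[res<5]
    print("dish",s[:2],r,len(w))
E
```

```text
scene [[322.1078357459754, 210.94279212057617], [278.20127926838563, 234.23279894321766], [347.6378124681578, 316.18516555115775], [394.4285642993293, 285.53025931578105]]
bg sat [ 19  37 117] dish [ 34  17 121]
dish [485.9 337.9] 70.56644682544051 58
side [[283.7302353390087, 248.01320427345254], [291.74861422233283, 291.9658813014868], [415.523855771211, 272.322244759859], [397.30808868427994, 231.41205939417614]]
bg sat [ 20  56 141] dish [ 42  43 149]
dish [481.2 340.4] 67.27559566166815 56
```

Request:
servo_tool:
  plan:
    - [[1,0.13,0.014,0.2,-0.052,0.5,0],[1,0.13,0.014,0.2,-0.052,0.5,0],[1,0.13,0.014,0.2,-0.052,0.5,0],[1,0.13,0.014,0.2,-0.052,0.5,0],[1,0.13,0.014,0.2,-0.052,0.5,0]]

```text
t: 10.8
ee_pos: [580.8, 21.0, 250.0]
orientation: [1.915, 2.137, 0.427]
ft_force: [0.1, 1.1, -2.9]
width: 19.8
grasp_force: 30.0
```

Request:
servo_tool:
  plan:
    - [[1,-0.08,0.1,0.1,0,0,0.1],[1,-0.18,0.23,0,0,0,0.25],[1,-0.28,0.36,0,0,0,0.4],[1,-0.35,0.45,0,0,0,0.4],[1,-0.35,0.45,0,0,0,0.4]]

```text
t: 11.22
ee_pos: [527.8, 86.0, 252.2]
orientation: [1.774, 2.279, 0.455]
ft_force: [0.1, 0.0, -4.0]
width: 20.0
grasp_force: 30.0
```

Request:
servo_tool:
  plan:
    - [[1,-0.35,0.45,0,0,0,0.4],[1,-0.35,0.45,0,0,0,0.4],[1,-0.35,0.45,0,0,0,0.4],[1,-0.35,0.45,0,0,0,0.4],[1,-0.35,0.45,0,0,0,0.4]]

```text
t: 11.63
ee_pos: [457.4, 175.9, 252.3]
orientation: [1.58, 2.445, 0.486]
ft_force: [-0.2, 0.8, -3.3]
width: 19.9
grasp_force: 30.0
```

Request:
servo_tool:
  plan:
    - [[1,-0.35,0.45,0,0,0,0.4],[1,-0.35,0.45,0,0,0,0.4],[1,-0.35,0.45,0,0,0,0.4],[1,-0.3,0.38,0,0,0,0.4],[1,-0.2,0.25,0,0,0,0.4]]

```text
t: 12.05
ee_pos: [395.2, 254.8, 252.4]
orientation: [1.371, 2.597, 0.513]
ft_force: [0.6, -0.3, -3.7]
width: 19.8
grasp_force: 30.0
```

Request:
servo_tool:
  plan:
    - [[1,-0.1,0.15,0,0,0,0.25],[1,0,0,0,0,0,0.2],[1,0,0,0,0,0,0]]

```text
t: 12.3
ee_pos: [393.9, 260.2, 253.1]
orientation: [1.325, 2.626, 0.52]
ft_force: [-0.5, -0.2, -3.4]
width: 19.8
grasp_force: 30.0
```

```bash
python3 nod.py w7; python3 - <<'E'
from h import *
o=readout.get_obs(); c=cam("wrist",o); print(R.from_rotvec(o['orientation']).as_matrix().round(3))
im=cv2.imread("pics/w7.png")
s=vision.get_image("scene")[:,:,::-1]; cv2.imwrite("pics/s7.png",s); d=vision.get_image("side")[:,:,::-1]; cv2.imwrite("pics/d7.png",d)
a=[[484+70*np.cos(t),339+70*np.sin(t),45] for t in np.linspace(0,6.28,24)]
im2=im.copy()
for p in proj(c,a):
    if abs(p).max()<2000: cv2.circle(im2,tuple(int(round(x)) for x in p),2,(0,0,255),-1)
b=cv2.resize(im2,(480,360)); q=cv2.resize(s[100:240,340:500],(320,280),interpolation=2); r=cv2.resize(d[80:200,200:360],(320,240),interpolation=2)
cv2.imwrite("pics/c7.png",np.hstack([np.vstack([b,cv2.resize(s[200:330,270:400],(240,240))[:160].repeat(2,1)]),np.vstack([q,r])]))
E
```

```text
[393.93096668 260.24436649 253.12544258] [ 0.53  0.18  2.18  0.15  0.4  -0.23] [-0.46031617 -0.1994405  -3.43833806] 12.3
[ 315  130  111  138 3045] [391. 175.]
[ 265  133   60   56 1175] [292. 162.]
[    0   184   251   168 24677] [113. 257.]
[ 347  193   41   49 1650] [368. 217.]
[ 261  199   49   39 1520] [285. 217.]
[ 565  227   75  126 3801] [611. 302.]
[ 264  247   44  127 2649] [284. 298.]
[ 346  273   39  141 1920] [369. 333.]
[ 297  278   57   80 3928] [325. 320.]
[180 306  22  13 158] [190. 312.]
[ 40 390  19  17 213] [ 50. 397.]
[  115   390   478    63 10356] [413. 434.]
[267 395  11  19 153] [273. 404.]
[[-0.595  0.75   0.29 ]
 [ 0.803  0.547  0.235]
 [ 0.018  0.373 -0.928]]
```

View pics/c7.png

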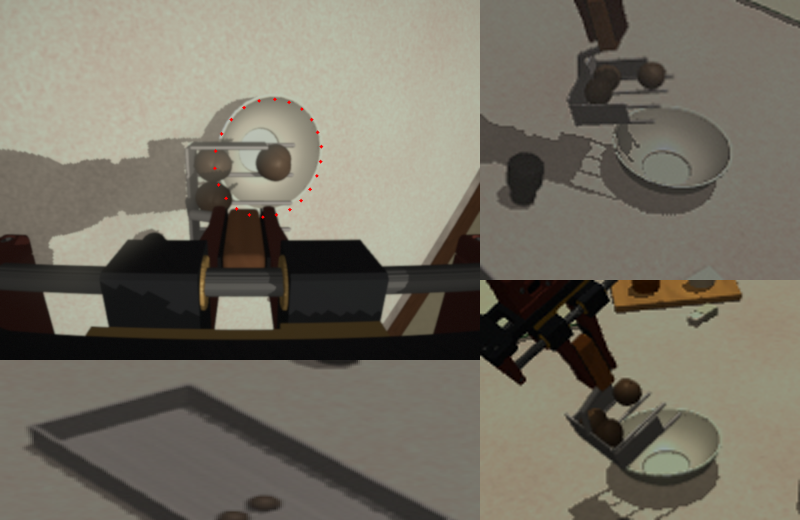

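The picture shows all three nodules in the scoop above the near side of the dish: two at the back and one forward on the tines. The drawn rim circle around (485,340) fits the dish, so I'll level the scoop over it and then pitch slowly.

Request:
servo_tool:
  plan:
    - [[1,0.16,0.17,-0.1,-0.371,0.509,0],[1,0.16,0.17,-0.1,-0.371,0.509,0],[1,0.16,0.17,-0.1,-0.371,0.509,0],[1,0.16,0.17,-0.1,-0.371,0.509,0],[1,0.16,0.17,-0.1,-0.371,0.509,0]]

```text
t: 12.87
ee_pos: [427.6, 294.1, 233.3]
orientation: [1.408, 2.769, 0.16]
ft_force: [0.3, 0.4, -3.7]
width: 19.9
grasp_force: 30.0
```

Request:
servo_tool:
  plan:
    - [[1,0.16,0.17,-0.1,-0.371,0.509,0],[1,0.15,0.16,-0.1,-0.371,0.509,0],[1,0,0,0,0,0,0],[1,0,0,0,0,0,0]]

```text
t: 13.2
ee_pos: [439.8, 307.3, 224.9]
orientation: [-1.417, -2.784, -0.012]
ft_force: [-0.5, -0.3, -3.3]
width: 19.8
grasp_force: 30.0
```

```bash
cat > d.py <<'E'
from h import *
o=readout.get_obs(); M=R.from_rotvec(o['orientation']).as_matrix(); y=M[:,1]; h=np.arctan2(y[1],y[0]); ph=-np.arcsin(y[2])
u=np.array([np.cos(h),np.sin(h),0]);v=np.array([-u[1],u[0],0]); tip=o['ee_pos']+46*y+163.7*M[:,2]-4.4*M[:,0]; D=np.array([485,340,0])
print("t",o['t'],"tcp",o['ee_pos'].round(1),"head",h.round(3),"pitch",np.degrees(ph).round(1),"roll",np.degrees(M[2,0]).round(1),"tip-dish u,v,z",((tip-D)@u).round(1),((tip-D)@v).round(1),tip[2].round(1),"q",o['qpos'].round(2),"F",o['ft_force'].round(1))
E
python3 d.py; python3 nod.py w8 | head -8
```

```text
t 13.2 tcp [439.8 307.3 224.9] head 0.629 pitch 0.1 roll 1.1 tip-dish u,v,z -10.0 -1.1 61.1 q [ 0.58  0.4   1.88  0.03  0.86 -0.07] F [-0.5 -0.3 -3.3]
[439.79709439 307.27374156 224.91792962] [ 0.58  0.4   1.88  0.03  0.86 -0.07] [-0.47604435 -0.34960367 -3.30035304] 13.2
[ 354  143  136  160 4048] [452. 204.]
[312 163  22  26 220] [322. 176.]
[    0   190   253   138 28106] [123. 257.]
[ 320  193   69   74 3206] [359. 227.]
[ 262  199   92  215 9632] [302. 292.]
[ 351  273   35  141 2263] [370. 328.]
[ 116  428  402   25 6726] [336. 442.]
```

Request:
servo_tool:
  plan:
    - [[1,0.143,0.105,-0.02,-0.294,0.404,0],[1,0.143,0.105,-0.02,-0.294,0.404,0],[1,0.143,0.105,-0.02,-0.294,0.404,0],[1,0.143,0.105,-0.02,-0.294,0.404,0],[1,0.143,0.105,-0.045,-0.294,0.404,0]]

```text
t: 13.67
ee_pos: [467.7, 327.8, 221.0]
orientation: [-1.369, -2.682, 0.284]
ft_force: [0.8, 0.9, -3.7]
width: 20.1
grasp_force: 30.0
```

Request:
servo_tool:
  plan:
    - [[1,0.143,0.105,-0.045,-0.294,0.404,0],[1,0.143,0.105,-0.045,-0.294,0.404,0],[1,0.143,0.105,-0.045,-0.294,0.404,0],[1,0,0,0,0,0,0],[1,0,0,0,0,0,0]]

```text
t: 14.08
ee_pos: [484.8, 340.5, 214.9]
orientation: [-1.334, -2.611, 0.448]
ft_force: [-0.2, -0.6, -2.0]
width: 19.9
grasp_force: 30.0
```

```bash
python3 d.py; python3 nod.py w9 | tail -n +2| head -8
```

```text
t 14.0833 tcp [484.8 340.5 214.9] head 0.63 pitch 20.0 roll 1.0 tip-dish u,v,z -12.7 -0.7 45.3 q [ 0.59  0.61  1.58  0.01  1.3  -0.04] F [-0.2 -0.6 -2. ]
[    0    96   253   221 29270] [122. 217.]
[  261   145   249   269 24722] [398. 252.]
[ 18 212  15  41 245] [ 25. 231.]
[500 212  15  19 176] [508. 221.]
[ 265  273   89  141 6489] [309. 321.]
[   0  312   44   39 1099] [ 24. 331.]
[ 604  312   36   39 1167] [623. 333.]
[ 20 389  48  46 956] [ 46. 405.]
```

Request:
servo_tool:
  plan:
    - [[1,0.145,0.106,-0.06,-0.294,0.404,0],[1,0.145,0.106,-0.06,-0.294,0.404,0],[1,0.145,0.106,-0.07,-0.294,0.404,0],[1,0.145,0.106,-0.07,-0.294,0.404,0],[1,0.145,0.106,-0.08,-0.294,0.404,0]]

```text
t: 14.55
ee_pos: [513.8, 361.9, 202.3]
orientation: [-1.267, -2.474, 0.712]
ft_force: [0.1, -0.6, -2.7]
width: 19.6
grasp_force: 30.0
```

Request:
servo_tool:
  plan:
    - [[1,0.145,0.106,-0.08,-0.294,0.404,0],[1,0,0,0,0,0,0],[1,0,0,0,0,0,0],[1,0,0,0,0,0,0],[1,0,0,0,0,0,0]]

```text
t: 14.97
ee_pos: [519.4, 366.0, 199.0]
orientation: [-1.253, -2.445, 0.76]
ft_force: [-0.4, 0.5, -2.0]
width: 19.6
grasp_force: 30.0
```

```bash
cat > st.py <<'E'
from h import *
import sys
# brown blobs near dish and tray in scene and side views
for n in("scene","side"):
    im=vision.get_image(n)[:,:,::-1]; cv2.imwrite(f"pics/{n}_{sys.argv[1]}.png",im); c=cam(n); i=im.astype(int)
    m=((i[...,2]-i[...,0]>12)&(i[...,2]<105)&(i[...,2]*.72>i[...,0])).astype(np.uint8)
    for nm,C,z,rad in(("dish",(485,340),20,95),("tray",(575,14),12,125)):
        poly=proj(c,[[C[0]+rad*np.cos(t),C[1]+rad*np.sin(t),z] for t in np.linspace(0,6.28,30)]).astype(int)
        k=np.zeros_like(m); cv2.fillPoly(k,[poly],1); N,l,s,q=cv2.connectedComponentsWithStats(m*k)
        print(n,nm,[(tuple(q[j].round(0).astype(int).tolist()),int(s[j,4]),plane(c,[q[j]],z)[0,:2].round(0).tolist()) for j in range(1,N) if s[j,4]>9])
E
python3 d.py; python3 st.py a
```

```text
t 14.9667 tcp [519.4 366.  199. ] head 0.63 pitch 35.0 roll 0.9 tip-dish u,v,z -13.2 -0.4 38.5 q [ 0.6   0.78  1.35 -0.    1.62 -0.03] F [-0.4  0.5 -2. ]
scene dish []
scene tray [((341, 276), 28, [601.0, 17.0]), ((333, 285), 35, [611.0, -8.0]), ((340, 292), 31, [632.0, -4.0]), ((348, 310), 31, [672.0, -11.0])]
side dish [((294, 158), 19, [487.0, 383.0]), ((301, 166), 85, [503.0, 347.0]), ((283, 171), 17, [458.0, 332.0])]
side tray [((400, 265), 51, [680.0, 17.0]), ((361, 268), 51, [602.0, 16.0]), ((378, 274), 45, [633.0, -4.0]), ((368, 276), 46, [611.0, -7.0]), ((399, 273), 15, [674.0, -4.0])]
```

Request:
servo_tool:
  plan:
    - [[1,0.135,0.099,-0.085,-0.294,0.404,0],[1,0.135,0.099,-0.09,-0.294,0.404,0],[1,0.135,0.099,-0.095,-0.294,0.404,0],[1,0.135,0.099,-0.1,-0.294,0.404,0],[1,0.135,0.099,-0.1,-0.294,0.404,0]]

```text
t: 15.48
ee_pos: [547.1, 386.3, 179.9]
orientation: [-1.174, -2.285, 0.999]
ft_force: [-0.2, 0.6, -2.6]
width: 19.9
grasp_force: 30.0
```

Request:
servo_tool:
  plan:
    - [[1,0.135,0.099,-0.1,-0.294,0.404,0],[1,0,0,0,0,0,0],[1,0,0,0,0,0,0],[1,0,0,0,0,0,0],[1,0,0,0,0,0,0]]

```text
t: 15.9
ee_pos: [552.1, 390.0, 176.4]
orientation: [-1.159, -2.253, 1.042]
ft_force: [0.2, -0.7, -0.8]
width: 19.6
grasp_force: 30.0
```

```bash
python3 d.py; python3 st.py b
```

```text
t 15.9 tcp [552.1 390.  176.4] head 0.63 pitch 50.0 roll 0.7 tip-dish u,v,z -12.2 -0.3 35.9 q [ 0.6   0.98  1.1  -0.    1.93 -0.02] F [ 0.2 -0.7 -0.8]
scene dish []
scene tray [((341, 276), 24, [600.0, 17.0]), ((333, 285), 33, [611.0, -8.0]), ((340, 292), 32, [632.0, -5.0]), ((348, 310), 33, [672.0, -12.0])]
side dish [((283, 168), 83, [459.0, 345.0]), ((302, 167), 69, [505.0, 346.0])]
side tray [((400, 265), 52, [680.0, 17.0]), ((361, 268), 49, [602.0, 16.0]), ((378, 274), 44, [633.0, -3.0]), ((368, 276), 45, [611.0, -6.0]), ((399, 273), 15, [674.0, -4.0])]
```

Request:
servo_tool:
  plan:
    - [[1,0.11,0.08,-0.11,-0.294,0.404,0],[1,0.11,0.08,-0.115,-0.294,0.404,0],[1,0.11,0.08,-0.115,-0.294,0.404,0],[1,0.11,0.08,-0.115,-0.294,0.404,0],[1,0.11,0.08,-0.12,-0.294,0.404,0]]

```text
t: 16.42
ee_pos: [574.5, 406.3, 153.2]
orientation: [-1.07, -2.075, 1.255]
ft_force: [-0.9, -0.7, -1.6]
width: 19.8
grasp_force: 30.0
```

Request:
servo_tool:
  plan:
    - [[1,0.11,0.08,-0.12,-0.294,0.404,0],[1,0,0,0,0,0,0],[1,0,0,0,0,0,0],[1,0,0,0,0,0,0],[1,0,0,0,0,0,0]]

```text
t: 16.83
ee_pos: [578.7, 409.4, 148.9]
orientation: [-1.053, -2.04, 1.292]
ft_force: [-0.3, 0.9, -2.2]
width: 19.5
grasp_force: 30.0
```

```bash
python3 d.py; python3 st.py c; python3 - <<'E'
from h import *
# 8-level print of side-view redness/brightness around dish
im=cv2.imread("pics/side_c.png").astype(int)[135:190:2,255:335:2]
for r in im: print("".join("#" if p[2]<55 else "o" if p[2]-p[0]>25 and p[2]<110 else "+" if p[2]<100 else "." for p in r))
E
```

```text
t 16.8333 tcp [578.7 409.4 148.9] head 0.631 pitch 65.0 roll 0.5 tip-dish u,v,z -12.3 -0.3 37.9 q [ 0.6   1.17  0.87 -0.01  2.24 -0.02] F [-0.3  0.9 -2.2]
scene dish []
scene tray [((341, 276), 30, [601.0, 17.0]), ((333, 285), 31, [610.0, -8.0]), ((340, 292), 33, [632.0, -5.0]), ((348, 310), 32, [672.0, -11.0])]
side dish [((284, 168), 91, [460.0, 346.0]), ((303, 166), 55, [507.0, 347.0])]
side tray [((400, 265), 52, [680.0, 17.0]), ((361, 268), 52, [602.0, 16.0]), ((378, 274), 44, [633.0, -3.0]), ((368, 276), 48, [611.0, -7.0]), ((399, 273), 15, [674.0, -4.0])]
.....#++++++++++++++......#.............
......#++++++++++++++...................
......+##+++++++++++++..................
.......+##+++++++++++...................
........###++++++++##...................
........+####+++++###+.++.............++
.........+##+#+++#####.+++++........++++
..........##++++######++++++++....++++++
...........#++#.#######++++++++.++++++++
...........++#.#+#######++++++++++++++++
............#+#+++######++++++++++++++++
..............++#.#######+++++++++++++++
...............#.########+++++++++++++++
................########++++++++++++++++
.....+........+++########+++++++++++++++
.....++.....+#############++++++++++++++
.....+++....###############+++++++++++++
......++++++###############+++++++++++++
......++++++######+++#####++++#+++++++++
.....++++++++#####+++####+++##++++++++++
....++++###+++++++++++++++###+++++++++++
....++++++###++++++++++#####++++++++++++
....+++++++###############++++++++++++++
...+++++++++++#########++++++++++++++++.
..++++++++++++++++++++++++++++++++++++..
++++++++++++++++++++++++++++++++++++....
+++++++++++++++++++++++++++++++++++.....
+++++++++++++++++++++++++++++++++.......
```

Request:
servo_tool:
  plan:
    - [[1,0,0,0.3,0,0,0],[1,0,0,0.7,0,0,0],[1,0,0,0.8,0,0,0],[1,0,0,0.6,0,0,0],[1,0,0,0,0,0,0]]

```text
t: 17.35
ee_pos: [580.0, 410.3, 251.4]
orientation: [-1.056, -2.046, 1.286]
ft_force: [1.0, 0.1, -1.2]
width: 19.8
grasp_force: 30.0
```

```bash
python3 d.py; python3 st.py d; cat > asc.py <<'E'
import cv2,sys
f,x0,x1,y0,y1=sys.argv[1],*map(int,sys.argv[2:6])
im=cv2.imread(f"pics/{f}.png").astype(int)[y0:y1:2,x0:x1:1]
for r in im: print("".join("#" if p[2]<50 and p[2]-p[0]<13 else "o" if p[2]>p[0]*1.45 and p[2]<125 else "+" if p[2]<100 else "." for p in r))
E
python3 asc.py side_d 258 328 145 185; python3 asc.py scene_d 400 470 150 205
```

```text
t 17.35 tcp [580.  410.3 251.4] head 0.63 pitch 64.6 roll 0.5 tip-dish u,v,z -10.0 -0.3 139.6 q [ 0.6   1.05  0.87 -0.01  2.34 -0.02] F [ 1.   0.1 -1.2]
scene dish []
scene tray [((341, 276), 28, [601.0, 16.0]), ((333, 285), 37, [611.0, -8.0]), ((340, 292), 32, [632.0, -5.0]), ((348, 310), 33, [672.0, -12.0])]
side dish [((293, 165), 246, [482.0, 353.0])]
side tray [((400, 265), 52, [680.0, 17.0]), ((361, 268), 49, [602.0, 16.0]), ((378, 274), 45, [633.0, -4.0]), ((368, 276), 46, [611.0, -7.0]), ((399, 273), 15, [674.0, -4.0])]
.........................................+............................
............................................+++++++++.................
..................+.........................++++++++++++...........+++
..............+.............................+++++++++++++++....+++++++
...........................................+++++++++++++++++++++++++++
..........................................++++++++++++++++++++++++++++
.................................++oo+...+++++++++++++++++++++++++++++
........+.....................+ooooooooo+++++++++++++++++++++++++++++
[... 2141 characters left out ...]
+++++++++++++++++++++++######+######+++++++++++++++++........
+++++++++++++++++++++++++++++++++############+++++++++++++++++++......
++++++++++++++++++++++++++++++++++#########++++++++++++++++++++++++++.
++++++++++++++++++++++++++++++++++++++++++++++++++++++++++++++++++++++
++++++++++++++++++++++++++++++++++++++++++++++++++#+++++++++++++++++++
++++++++++++++++++++++++++++++++++++++++++++++++++++++++++++++++++++++
++++++++++++++++++++++++++++++++++++++++++++++++++++++++++++++++++++++
++++++++++++++++++++++++++++++++++++++++++++++++++++++++++++++++++++++
++++++++++++++++++++++++++++++++++++++++++++++++++++++++++++++++++++++
++++++++++++++++++++++++++++++++++++++++++++++++++++++++++++++++++++++
```

All three nodules are at rest in the dish in both views, and the five pebbles are in the tray. Next I'll swing the scoop level and take it back over the mat.

Request:
servo_tool:
  plan:
    - [[1,-0.11,-0.3,0.3,0.55,-0.76,0],[1,-0.11,-0.6,0.3,0.55,-0.76,0],[1,-0.11,-0.9,0.3,0.55,-0.76,0],[1,-0.11,-0.95,0.3,0.55,-0.76,0],[1,-0.11,-0.95,0,0.55,-0.76,0]]

```text
t: 17.87
ee_pos: [556.2, 260.2, 292.0]
orientation: [-1.214, -2.368, 0.885]
ft_force: [1.6, 0.6, -1.8]
width: 20.0
grasp_force: 30.0
```

Request:
servo_tool:
  plan:
    - [[1,-0.11,-0.95,0,0.55,-0.76,0],[1,-0.11,-0.95,0,0.55,-0.76,0],[1,-0.11,-0.95,0,0.55,-0.76,0],[1,-0.11,-0.95,0,0.55,-0.76,0],[1,-0.11,-0.95,0,0.55,-0.76,0]]

```text
t: 18.28
ee_pos: [533.2, 69.6, 290.3]
orientation: [-1.344, -2.632, 0.407]
ft_force: [1.4, -0.9, -1.8]
width: 19.5
grasp_force: 30.0
```

Request:
servo_tool:
  plan:
    - [[1,-0.11,-0.95,0,0.55,-0.76,0],[1,-0.11,-0.95,0,0.55,-0.76,0],[1,-0.11,-0.95,0,0.55,-0.76,0],[1,-0.11,-0.95,0,0,0,0],[1,-0.11,-0.95,0,0,0,0]]

```text
t: 18.7
ee_pos: [510.3, -120.4, 290.5]
orientation: [-1.405, -2.752, 0.087]
ft_force: [0.4, 0.1, -2.0]
width: 19.7
grasp_force: 30.0
```

Request:
servo_tool:
  plan:
    - [[1,-0.11,-0.95,0,0,0,-0.4],[1,-0.11,-0.95,0,0,0,-0.4],[1,-0.11,-0.8,0,0,0,-0.4],[1,-0.11,-0.5,0,0,0,-0.4],[1,0,0,0,0,0,0]]

```text
t: 19.12
ee_pos: [493.3, -249.8, 290.0]
orientation: [-1.597, -2.641, 0.083]
ft_force: [-0.2, -0.2, -2.1]
width: 20.1
grasp_force: 30.0
```

```bash
python3 d.py; python3 st.py e
```

```text
t 19.1167 tcp [ 493.3 -249.8  290. ] head 0.484 pitch 4.3 roll 1.1 tip-dish u,v,z -233.1 -527.3 123.3 q [-0.47  0.35  1.77 -0.06  1.07 -0.92] F [-0.2 -0.2 -2.1]
scene dish [((429, 172), 42, [455.0, 348.0]), ((443, 175), 40, [478.0, 372.0]), ((440, 183), 50, [496.0, 348.0])]
scene tray [((342, 276), 27, [601.0, 17.0]), ((333, 285), 36, [611.0, -8.0]), ((340, 293), 34, [632.0, -5.0]), ((348, 310), 31, [672.0, -11.0])]
side dish []
side tray [((357, 254), 58, [599.0, 53.0]), ((308, 272), 1540, [497.0, 15.0]), ((386, 272), 324, [648.0, 1.0]), ((400, 273), 12, [674.0, -4.0]), ((342, 280), 12, [560.0, -10.0]), ((330, 285), 15, [537.0, -21.0]), ((313, 295), 141, [504.0, -42.0]), ((328, 307), 218, [529.0, -71.0])]
```

Request:
servo_tool:
  plan:
    - [[1,-0.08,-0.7,0,0.07,-0.29,-0.03],[1,-0.08,-0.7,0,0.07,-0.29,-0.04],[1,-0.09,-0.6,0,0.065,-0.28,-0.03],[1,0,-0.29,0,0,0,0],[1,0,0,0,0,0,0]]

```text
t: 19.63
ee_pos: [484.9, -338.9, 291.1]
orientation: [1.63, 2.683, 0.002]
ft_force: [1.0, 0.7, -2.6]
width: 20.1
grasp_force: 30.0
```

Request:
servo_tool:
  plan:
    - [[1,0,0,0,0,0,0],[1,0,0,0,0,0,0]]

```text
t: 19.8
ee_pos: [485.2, -336.6, 291.2]
orientation: [1.628, 2.685, 0.003]
ft_force: [1.2, 0.8, -1.9]
width: 19.7
grasp_force: 30.0
```

```bash
python3 d.py; python3 st.py f; python3 - <<'E'
from h import *
o=readout.get_obs(); im=vision.get_image("wrist")[:,:,::-1]; cv2.imwrite("pics/wf.png",im); c=cam("wrist",o)
m=(im.max(2)<62).astype(np.uint8); m[300:]=0
N,l,s,q=cv2.connectedComponentsWithStats(m)
for k in range(1,N):
    if s[k,4]>1500: print(s[k],q[k])
E
python3 - <<'E'
import cv2
im=cv2.imread("pics/wf.png",0)[100:320:6,220:460:2]
for r in im: print("".join("#" if p<45 else "+" if p<90 else "." for p in r))
E
```

```text
t 19.8 tcp [ 485.2 -336.6  291.2] head 0.481 pitch -0.1 roll -0.0 tip-dish u,v,z -266.2 -604.5 127.6 q [-0.63  0.39  1.72  0.    1.04 -1.11] F [ 1.2  0.8 -1.9]
scene dish [((429, 173), 37, [456.0, 349.0]), ((443, 175), 44, [478.0, 372.0]), ((440, 183), 47, [497.0, 348.0])]
scene tray [((342, 276), 27, [601.0, 17.0]), ((333, 285), 34, [610.0, -8.0]), ((340, 292), 34, [632.0, -5.0]), ((348, 310), 33, [672.0, -12.0])]
side dish []
side tray [((400, 265), 57, [680.0, 16.0]), ((361, 268), 56, [602.0, 15.0]), ((368, 276), 36, [612.0, -6.0]), ((378, 275), 41, [632.0, -4.0]), ((400, 273), 12, [674.0, -4.0])]
[ 577  168   63   63 3220] [610.81149068 198.84006211]
[ 265  198  126   32 3215] [328.13561431 214.90015552]
[ 265  236  108   32 2884] [319.11546463 249.97191401]
[ 280  274   91   26 1842] [326.3854506  288.07166124]
........................................................................................................................
........................................................................................................................
..............................
[... 3504 characters left out ...]
.....++###########+###+#+############++##########..............................................
..................++..........+#################+#+########################.............................................
..................+++++.......##############+##++#######+###################............................................
..................++++++...++################+++++#########+#################+..........................................
..................++++++++###################+++++########+####################.........................................
...................+++++####################++++++###############################.......................................
```

Request:
servo_tool:
  plan:
    - [[1,-0.045,-0.1,-0.5,0,0,0],[1,0,0,-0.9,0,0,0],[1,0,0,-0.9,0,0,0],[1,0,0,-0.5,0,0,0],[1,0,0,-0.15,0,0,0]]

```text
t: 20.37
ee_pos: [481.8, -340.3, 170.1]
orientation: [-1.628, -2.684, -0.003]
ft_force: [0.1, 0.5, -2.7]
width: 20.0
grasp_force: 30.0
```

Request:
servo_tool:
  plan:
    - [[1,0,0,0,0,0,0],[1,0,0,0,0,0,0],[1,0,0,0,0,0,0]]

```text
t: 20.62
ee_pos: [484.3, -342.7, 175.5]
orientation: [1.627, 2.68, 0.002]
ft_force: [-0.4, -0.4, -1.3]
width: 19.6
grasp_force: 30.0
```

```bash
python3 d.py; python3 d.py|cut -c1-60;python3 - <<'E'
from h import *
c=cam("wrist",None)
P=[]
for k in range(4):
    P.append(readout.get_obs()['ee_pos']); im=vision.get_image("wrist")
print(np.mean(P,0))
E
```

```text
t 20.6167 tcp [ 484.3 -342.7  175.5] head 0.48 pitch -0.3 roll -0.3 tip-dish u,v,z -268.9 -610.6 12.0 q [-0.64  0.54  1.78  0.    0.81 -1.12] F [-0.4 -0.4 -1.3]
t 20.6167 tcp [ 484.3 -342.7  175.5] head 0.48 pitch -0.3 ro
[ 484.17827647 -342.75063117  175.48937368]
```

Request:
servo_tool:
  plan:
    - [[1,-0.02,0.03,-0.1,0,0,0],[1,0,0,-0.06,0,0,0],[1,0,0,-0.03,0,0,0],[1,0,0,0,0,0,0],[1,0,0,0,0,0,0]]

```text
t: 21.23
ee_pos: [482.3, -341.0, 166.1]
orientation: [1.629, 2.683, 0.002]
ft_force: [-1.1, 1.6, 0.4]
width: 19.7
grasp_force: 30.0
```

Request:
servo_tool:
  plan:
    - [[1,0,0,-0.02,0,0,0],[1,0,0,0,0,0,0],[1,0,0,0,0,0,0]]

```text
t: 21.48
ee_pos: [482.4, -341.0, 166.0]
orientation: [1.629, 2.682, 0.002]
ft_force: [-0.7, 2.0, 7.4]
width: 19.7
grasp_force: 30.0
```

Request:
servo_tool:
  plan:
    - [[1,0,0,0.015,0,0,0],[0.5,0,0,0,0,0,0],[0.3,0,0,0,0,0,0],[0,0,0,0,0,0,0],[0,0,0,0,0,0,0]]

```text
t: 21.9
ee_pos: [482.5, -341.1, 165.8]
orientation: [1.629, 2.682, 0.002]
ft_force: [-0.6, -0.2, -0.5]
width: 38.7
grasp_force: 0.0
```

Request:
servo_tool:
  plan:
    - [[-0.3,0,0,0,0,0,0],[-0.3,0,0,0,0,0,0],[-0.3,0,0,0,0,0,0],[-0.3,0,0,0,0,0,0],[-0.3,0,0,0,0,0,0]]

```text
t: 22.32
ee_pos: [482.5, -341.1, 165.9]
orientation: [1.629, 2.682, 0.002]
ft_force: [1.2, 0.2, -0.9]
width: 57.4
grasp_force: 0.0
```

Request:
servo_tool:
  plan:
    - [[-0.3,0,0,0.2,0,0,0],[-0.3,0,0,0.7,0,0,0],[-0.3,0,0,1,0,0,0],[-0.3,0,0,1,0,0,0],[-0.3,0,0,0.5,0,0,0]]

```text
t: 22.73
ee_pos: [483.6, -341.9, 307.2]
orientation: [1.626, 2.677, 0.001]
ft_force: [0.2, -0.6, -0.5]
width: 57.1
grasp_force: 0.0
```

Request:
servo_tool:
  plan:
    - [[-0.3,0,0,0,0,0,0],[-0.3,0,0,0,0,0,0],[-0.3,0,0,0,0,0,0]]

```text
t: 22.98
ee_pos: [481.9, -340.7, 301.3]
orientation: [1.629, 2.683, 0.002]
ft_force: [0.2, 0.3, 0.4]
width: 57.4
grasp_force: 0.0
```

```bash
python3 st.py g; python3 - <<'E'
from h import *
o=readout.get_obs(); im=vision.get_image("wrist")[:,:,::-1]; cv2.imwrite("pics/wg.png",im); c=cam("wrist",o); print(o['ee_pos'],o['width'])
i=im.astype(int); b=(i[...,2]-i[...,0]>35)&(i[...,2]>75); b[:190]=0;b[270:]=0;b[:,:290]=0;b[:,:][:,360:]=0
p=np.argwhere(b)[:,::-1]; r=cv2.minAreaRect(p.astype(np.float32)); print("handle",r,plane(c,[r[0]],135))
m=(im.max(2)<70).astype(np.uint8); m[:100]=0;m[300:]=0;m[:,:230]=0;m[:,420:]=0; m=cv2.morphologyEx(m,cv2.MORPH_CLOSE,np.ones((15,15))); N,l,s,q=cv2.connectedComponentsWithStats(m)
k=1+s[1:,4].argmax(); pts=np.argwhere(l==k)[:,::-1]; print(s[k]); print("mat",cv2.minAreaRect(plane(c,pts,3)[:,:2].astype(np.float32)))
# same mat/scoop comparison in the scene view
s0=cam("scene"); im=cv2.imread("pics/scene_g.png"); mm=(im.max(2)<42).astype(np.uint8); mm[:260]=0;mm[:,:90]=0;mm[:,200:]=0;mm[360:]=0
N,l,s,q=cv2.connectedComponentsWithStats(cv2.morphologyEx(mm,cv2.MORPH_CLOSE,np.ones((9,9)))); k=1+s[1:,4].argmax(); print(s[k],cv2.minAreaRect(plane(s0,np.argwhere(l==k)[:,::-1],3)[:,:2].astype(np.float32)))
i=im.astype(int); b=(i[...,2]>i[...,0]*1.9)&(i[...,2]>80); b[:250]=0;b[300:]=0;b[:,:100]=0;b[:,160:]=0; p=np.argwhere(b)[:,::-1]; print("top",p.mean(0),len(p),plane(s0,[p.mean(0)],135))
E
python3 asc.py wg 250 420 120 290
```

```text
scene dish [((429, 173), 40, [456.0, 347.0]), ((443, 175), 47, [478.0, 371.0]), ((440, 183), 55, [496.0, 347.0])]
scene tray [((341, 276), 29, [601.0, 17.0]), ((333, 285), 33, [611.0, -8.0]), ((340, 292), 33, [632.0, -5.0]), ((348, 310), 33, [672.0, -11.0])]
side dish []
side tray [((400, 265), 57, [680.0, 16.0]), ((361, 268), 49, [602.0, 15.0]), ((378, 275), 41, [632.0, -4.0]), ((400, 273), 12, [674.0, -4.0]), ((368, 276), 25, [613.0, -5.0])]
[ 481.72428908 -340.53755557  300.24651307] 57.09533327761206
handle ((325.5, 250.0), (22.0, 25.0), 90.0) [[ 483.93948957 -343.98064883  135.        ]]
[  255   148   145   134 10354]
mat ((485.064208984375, -346.0563659667969), (116.3216781616211, 119.41413879394531), 3.7007548809051514)
[ 110  275   76   79 3157] ((461.3116455078125, -348.5218200683594), (169.61959838867188, 118.56449890136719), 3.3604178428649902)
top [119. 273.] 3 [[ 483.03887816 -348.93630056  135.        ]]
.......................................................................................................................................................................
[... 13667 characters left out ...]
ooo+............
o++o+ooo+####+........................................................................................++.................................+####oooooooooooooooo+...........
oooooooo#####+...........................................................................................................................+####ooooooooooooooooo+..........
ooooooo######+..........................................................................................................................+######ooooooooooooooooo+.........
oooooo#######+..........................................................................................................................+#######ooooooooooooooooo+........
```

The scoop stands at the middle of the mat (within about 3 mm), the three nodules are in the dish and the five pebbles are in the tray.

```bash
python3 -c "
from workcell import close_job
print(close_job())"
```

```text
the job is handed in; nothing more can be done
None
```

The job is handed in at about 23 s of robot time: all three nodules are in the dish, all five pebbles are still in the tray, and the scoop stands within about 3 mm of its mat's middle; I did not re-measure the jar, foam block, eyepiece or dish at the end.

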